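# Slide the specimen jar along the wall to the camera and switch on its light

### The arm

A 6-joint arm with a two-finger parallel gripper is mounted at the origin on the work surface. World frame = base frame: x ahead of the robot, y to its left, z up, the work surface at z = 0. Lengths are in m, angles in rad, forces in N, time in s.
With the tool pointing down it reaches from about 0.375 to 0.9 m from the base axis. Payload 3.1 kg.
Tool frame: the origin (TCP) lies where the fingers leave the gripper's body, on its centre line; the fingertips stand 73 mm ahead of it and the grasp point (between the pads) lies 54 mm ahead of it; z points along the fingers, y is the line along which they close (so a half turn about z gives the same grasp; the last joint's range is limited). The gripper opens to 85 mm and grips with 20 to 120 N. Pads are 22 mm wide; open, the fingers measure 114 mm over their backs; the gripper's body (76 mm by 85 mm) begins 54 mm behind the grasp point. The pads swing forward as they close: fully open they stand 13 mm farther back than shut.
Start: joints at [0.989, 0.527, 1.433, -0, 1.181, -0.178], TCP at [0.246, 0.575, 0.304] pointing down, gripper open.
Joint ranges: [-3.08, 3.08], [-0.75, 2.2], [0.22, 2.44], [-1.43, 4.57], [0, 2.65], [-2.85, 2.85]. Speed limits (rad/s): [2.79, 2.79, 3.14, 3.14, 3.14, 3.14].

### API

Orientations are given as a unit quaternion [x, y, z, w].
In Python, from station import manip gives the robot as it stands.
- The arm moves only by the shell command python3 -m crank 'ROWS' [FORCE]. ROWS is JSON, a list of rows, each an object with "dp": the shift along the tool's x, y, z normalised to -1 to 1, where 1 is 50 cm, a list of three; "delta_rot": the turn, a rotation vector about the tool's x, y, z normalised to -1 to 1, where 1 is 2 pi rad, a list of three; "fingers": the opening, from -1 (shut) to 1 (fully open). A call has 1 to 12 rows; each row shifts and turns the commanded pose from where the row before left it, along the tool's axes as they then stand; what a row does not reach is not made up. A row lasts 1/12 s, in which the tool goes at most 41.7 mm and 7.16 degrees, less where a joint would pass 70% of its speed; a pose out of reach is approached as far as the arm can. A call with a number of a shift or a turn outside -1 to 1 is refused whole. A call with a gripper value outside its range is refused whole. The fingers move at their own pace and stop on an object; FORCE is the grip in N (left out, the last holds). Time passes only in rows, so rows that do not move let the fingers close. It gives the time, the measured TCP pose, the force, the opening and the grip force at its end, in the units of the state.
- manip.sense(): the state, without advancing time (a new reading comes with each control period).
- manip.snapshot(name): name is "scene" or "side" or "wrist"; returns (picture, depth): 384x512x3 uint8, red, green, blue; 384x512 float32, m along the optical axis (not along the pixel's ray), 0 where there is no reading.
- manip.camera_model(name): a dict with "fx", "fy", "cx", "cy" (pixels), "origin" and "attitude" of the camera in the world. Camera axes: x right, y up, looking along -z (the intrinsics and any distortion apply to the point x, -y, -z); pixel columns grow to the right and rows downward; lengths in m; the calibration is good to about 2 mm. A picture is of the moment at which its call begins: read the wrist's pose just before it. camera_model takes no time and is no camera call; for the wrist camera it gives the pose at the moment of the call.
- manip.sign_off(): hands the job in; it is judged then, once.
The state is a dict: "t": time; "q": joint angles; "qd": joint speeds; "tau": joint torques, N m; "tcp_pos": TCP position; "tool_rot": TCP orientation; "force": force on the tool from outside, world axes, zero at the start; "ft_torque": the same for the moment, N m; "finger_gap": opening from 0.0 (shut) to 1.0 (fully open); "gripper_force": force on a finger pad.
Only numpy, scipy, OpenCV 4.12 (cv2) and the standard library are available. Lean on these libraries where they do the work, as an engineer would, in place of code of your own. Each camera call takes 0.05 s, during which the arm holds its last target. There are 200 camera calls.

### The job

Push the wide specimen jar along the guide wall, keeping it upright on the table and against the wall all the way, until it stands centred on the printed disc in front of the camera. Then take the stylus from its holder and press the raised end of the green rocker switch with the stylus tip, not with the gripper, until that rocker is fully flipped, leaving the other three rockers alone. Finally stand the stylus back in its holder; leave everything else on the bench where it is.

Things in the scene. Friction and masses are not known exactly. Their poses are not given: they have to be found in the camera images.
- fence: Fixed aluminium guide wall, 12 mm thick, 50 mm high, 430 mm long; white camera box behind it (top 80 mm high). Origin: foot of its front face (robot side), opposite the disc. y runs along the wall (it spans y -100 to +330 mm), x points into the wall; the jar stands at -x and starts 170 to 240 mm from the disc towards +y, so push it towards -y. Place and turn (0.12 rad) vary.
- bay (a point): Centre of the printed disc (white with a bold green ring and centre dot, 116 mm across, flat on the table), 50 mm in front of the wall's face: where the jar's axis belongs when the jar touches the wall. Axes as the wall's. The green ring shows 8 mm all round a centred jar.
- jar_mid (a point): Wide round upright specimen jar, clear glass with green plant sprigs inside and a flat blue lid: 100 mm in diameter over its whole height, 85 mm high, about 0.25 to 0.5 kg, too wide to grasp; this point is on its axis, half-way up (42.5 mm over the table). It starts within 4 mm of the wall's face. It slides on the table and slips along the smooth wall.
- jar: The same jar; origin at the centre of its underside.
- panel: Fixed grey switch panel, 56 mm (x) by 88 mm (y), 22 mm high, carrying four rockers in a row along its y axis; origin at the centre of its underside. It and the stylus holder may swap places; turn up to 0.3 rad.
- rk_green (a joint): Green rocker: 0 = off (its end towards +x of the panel, away from the robot and marked with a white stripe, is raised), 0.5 rad = fully flipped (that end down). Friction holds it where it is left; pressing the raised end 10 mm from the pivot takes about 2 to 3 N and 5 mm of travel to a hard stop.
- green_end (a point): Point to press on the green rocker: centre of the top face of its raised (white-striped) end, about 9 mm from the pivot line, about 35 mm over the table when off. It moves with the rocker. Rocker: 28 mm long (along the panel's x), 11.5 mm wide, pivot 30 mm over the table.
- sw_green: Switch module with the green rocker, origin at the centre of its underside, 22 mm over the table, under the pivot. The four modules stand 20 mm apart in a row along the panel's y; their order varies.
- sw_red: Switch module with the red rocker, same build, in the same row; leave alone. Origin as for the green one.
- rk_red (a joint): Red rocker, same build: 0 = off, 0.5 rad = flipped; must stay as it is (off).
- sw_yellow: Switch module with the yellow rocker, same build, in the same row; leave alone. Origin as for the green one.
- rk_yellow (a joint): Yellow rocker, same build: 0 = off, 0.5 rad = flipped; must stay as it is (off).
- sw_blue: Switch module with the blue rocker, same build, in the same row; leave alone. Origin as for the green one.
- rk_blue (a joint): Blue rocker, same build: 0 = off, 0.5 rad = flipped; must stay as it is (off).
- holder: Fixed white stylus holder block 50 x 50 mm, 60 mm high, with a 14 mm square hole 54 mm deep in the centre of its top (hole floor 6 mm over the table); origin at the centre of its underside.
- stylus_grip (a point): Round straight stylus, 12 mm in diameter, 160 mm long, 30 g, orange sleeve on its upper half, standing in the holder tip down (it may lean up to about 0.06 rad); this point is on its axis 115 mm above the tip, a good place to grasp. z axis along the stylus, upwards. When in the holder it lies about 121 mm over the table and the stylus top about 166 mm.
- stylus_tip (a point): Tip of the stylus, 6 mm wide and flat, widening to 12 mm over the lowest 12 mm.
- stylus: The same stylus; origin at its tip.
- dish: White plastic dish with a tomato slice, 110 mm wide, 16 mm high, between the robot and the jar; bystander. Origin at the centre of its underside.
- marker: Black marker pen standing on its end, 22 mm wide, 100 mm high; bystander. Origin at the centre of its underside.
- lunchbox: Small clear box with a purple lid, 92 mm wide, 55 mm high; bystander. Origin at the centre of its underside.
- reagent: Amber bottle, 52 mm wide, 120 mm high; bystander. Origin at the centre of its underside.
- small_jar: Small glass jar, 60 mm wide, 70 mm high, behind the wall; not the jar to move. Origin at the centre of its underside.
Things that resemble listed ones, but are neither listed nor needed, are in the scene too. Leave any yellow look-alike of the jar alone.

How it is judged:
By the outcome, as a careful person would: the job done as asked, in the order asked, and still so for the second after the job is handed in, with the robot touching nothing.
It also fails if it takes over 64 s, if anything falls off the work surface, if the arm or the gripper's body presses on something with over 40 N, if the wrist force passes 120 N, or if a joint passes its speed limit or range.

## Working session

There is one attempt and no reset: what is moved stays moved. The work goes in short steps, Python scripts to look and compute and a shell command to move; the robot and the scene stay as the last step left them, time stands still between calls to the robot, and variables do not carry over. Pictures are saved under pics/ and viewed, at most 10 in all, crops included, and the job is handed in when it is done.

```bash
ls; mkdir -p pics; python3 - <<'E'
from station import manip
import cv2,numpy as np
s=manip.sense();print({k:np.round(v,3).tolist() for k,v in s.items()})
for n in ("scene","side"):
    im,d=manip.snapshot(n);np.savez(f"pics/{n}0.npz",im=im,d=d)
    cv2.imwrite(f"pics/{n}0.png",im[:,:,::-1]);c=manip.camera_model(n);print(n,c)
a=[np.load(f"pics/{n}0.npz")["im"] for n in("scene","side")]
E
```

```text
pics
{'t': 0.0, 'q': [0.989, 0.528, 1.434, -0.0, 1.181, -0.178], 'qd': [0.001, -0.001, 0.001, 0.001, 0.001, 0.001], 'tau': [-0.0, -44.235, -17.802, -0.0, 0.008, 0.0], 'tcp_pos': [0.245, 0.574, 0.303], 'tool_rot': [0.201, 0.98, -0.001, -0.0], 'force': [0.051, 0.835, 0.935], 'ft_torque': [0.008, 0.039, -0.004], 'gripper_force': 0.0, 'finger_gap': 1.002}
scene {'fx': 356.7500844529058, 'fy': 356.7500844529058, 'cx': 262.3220771579234, 'cy': 197.7883867584397, 'origin': array([ 1.16119306, -0.15520743,  0.59364788]), 'attitude': array([0.34066622, 0.26810218, 0.55728901, 0.70816432])}
side {'fx': 392.13681487914795, 'fy': 392.13681487914795, 'cx': 256.98215727144253, 'cy': 191.6185655404534, 'origin': array([ 0.39846038, -0.89051113,  0.69689961]), 'attitude': array([ 0.47498769, -0.04544893, -0.07418648,  0.87568114])}
```

View pics/scene0.png

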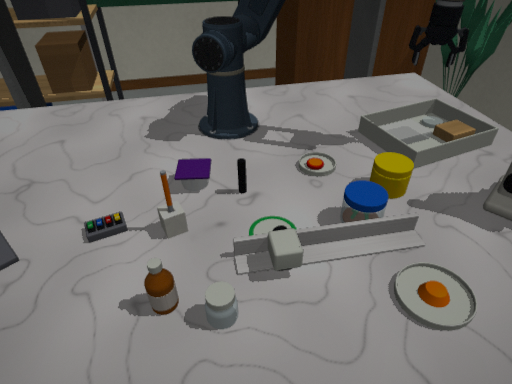

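View pics/side0.png

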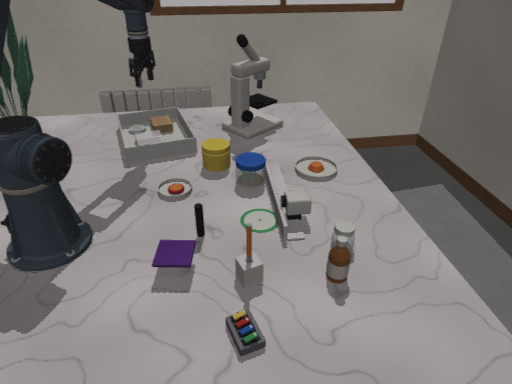

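The scene view shows the blue-lidded jar at about (365,195) and the yellow look-alike at (392,175). The ring is near (273,235), the stylus at (167,190) and the panel at (105,226), with the green rocker leftmost. The side view agrees: jar (250,165), ring (260,220), stylus (249,240), panel (245,332) with the green rocker nearest the camera.

```bash
cat > h.py <<'E'
import numpy as np,cv2
from scipy.spatial.transform import Rotation as R
from station import manip
def snap(n):
    c=manip.camera_model(n);im,d=manip.snapshot(n);return im,d,c
def rays(c,uv):
    uv=np.atleast_2d(np.asarray(uv,float))
    v=np.c_[(uv[:,0]-c["cx"])/c["fx"],-(uv[:,1]-c["cy"])/c["fy"],-np.ones(len(uv))]
    return np.array(c["origin"]),R.from_quat(c["attitude"]).apply(v)
def plane(c,uv,z):
    o,v=rays(c,uv);return o+v*((z-o[2])/v[:,2])[:,None]
def cloud(c,d,m):
    y,x=np.nonzero(m&(d>0));o,v=rays(c,np.c_[x,y]);return o+v*d[y,x][:,None]
def mask(im,h0,h1,s=100,v=50):
    h=cv2.cvtColor(im,cv2.COLOR_RGB2HSV)
    return (h[...,0]>=h0)&(h[...,0]<=h1)&(h[...,1]>=s)&(h[...,2]>=v)
def blobs(m,amin=15):
    n,l,st,ce=cv2.connectedComponentsWithStats(m.astype(np.uint8))
    return sorted([(int(st[i,4]),ce[i].round(1).tolist(),l==i) for i in range(1,n) if st[i,4]>=amin],key=lambda b:-b[0])
def circ(P):
    A=np.c_[2*P[:,:2],np.ones(len(P))];s=np.linalg.lstsq(A,(P[:,:2]**2).sum(1),rcond=None)[0]
    return s[:2],np.sqrt(s[2]+s[0]**2+s[1]**2)
E
python3 - <<'E'
from h import *
np.set_printoptions(precision=4,suppress=True)
for n in("scene","side"):
    z=np.load(f"pics/{n}0.npz");im,d=z["im"],z["d"];c=manip.camera_model(n);print("==",n)
    for nm,h0,h1 in(("blue",100,125),("yellow",22,34),("green",45,85),("orange",5,14),("red",0,4),("purple",126,150)):
        for a,ce,m in blobs(mask(im,h0,h1,120),12)[:4]:
            P=cloud(c,d,m)
            if len(P)==0: continue
            p=np.median(P,0)
            if abs(p[1])>.8 or p[0]>1.3: continue
            print(nm,a,ce,"med",p,"zrange",np.percentile(P[:,2],[5,95]))
            if nm=="blue" and a>200 or nm=="yellow" and a>200:
                T=P[P[:,2]>np.percentile(P[:,2],90)-.006]; 
                (x,y),r=cv2.minEnclosingCircle((T[:,:2]*1000).astype(np.float32));print("   top circle",x,y,r)
    # green ring
    g=mask(im,45,85,100);P=cloud(c,d,g);yy,xx=np.nonzero(g&(d>0))
    k=(abs(P[:,2])<.012)&(P[:,0]>.3)&(P[:,0]<.95)&(abs(P[:,1])<.4)
    Q=plane(c,np.c_[xx,yy][k],0); Q=Q[np.linalg.norm(Q[:,:2]-np.median(Q[:,:2],0),axis=1)<.12]
    print("ring",circ(Q),len(Q))
    # fence top
    A=cloud(c,d,d>0); k=(abs(A[:,2]-.05)<.004)&(A[:,0]>.45)&(A[:,0]<.95)&(A[:,1]>-.25)&(A[:,1]<.5)
    F=A[k];print("z50 pts",len(F))
    np.save(f"pics/f_{n}.npy",F)
E
```

```text
== scene
blue 1125 [365.4, 195.9] med [0.591  0.2269 0.0856] zrange [0.0715 0.0873]
   top circle 581.2341918945312 233.9857177734375 51.03240966796875
blue 37 [98.6, 221.9] med [ 0.4771 -0.3807  0.0338] zrange [0.025  0.0367]
yellow 1432 [392.1, 172.3] med [0.5032 0.3515 0.0784] zrange [0.0189 0.0872]
   top circle 477.5162353515625 364.34466552734375 51.389190673828125
yellow 40 [116.5, 216.4] med [ 0.4675 -0.342   0.0338] zrange [0.0247 0.0365]
green 144 [267.9, 223.1] med [0.5381 0.0053 0.0015] zrange [-0.0002  0.0034]
green 33 [89.6, 224.2] med [ 0.4809 -0.3992  0.0342] zrange [0.0311 0.0364]
orange 1967 [332.8, 40.1] med [-0.9257  0.7823 -0.0003] zrange [-0.2089  0.1903]
orange 356 [432.1, 297.3] med [0.8365 0.2562 0.0147] zrange [0.0076 0.0227]
orange 163 [166.1, 189.5] med [ 0.5085 -0.2137  0.1219] zrange [0.081  0.1576]
red 58 [314.6, 166.0] med [0.3507 0.196  0.0154] zrange [0.0089 0.0187]
red 35 [107.7, 219.2] med [ 0.4744 -0.3613  0.034 ] zrange [0.0289 0.0375]
purple 638 [192.8, 168.6] med [ 0.3411 -0.149   0.0558] zrange [0.0528 0.0576]
ring (array([0.57 , 0.013]), np.f
[... 479 characters left out ...]
5  0.0369]
green 66 [248.8, 337.6] med [ 0.4735 -0.404   0.0332] zrange [0.0294 0.0368]
green 39 [266.9, 228.6] med [ 0.5888 -0.0363  0.0026] zrange [0.0007 0.0043]
green 36 [243.8, 218.8] med [0.5222 0.0244 0.0023] zrange [-0.     0.004]
orange 338 [339.3, 256.1] med [ 0.7069 -0.2579  0.0819] zrange [0.0633 0.0976]
orange 130 [315.7, 166.7] med [0.8167 0.2567 0.022 ] zrange [0.0095 0.0295]
red 68 [241.6, 322.0] med [ 0.4646 -0.3644  0.033 ] zrange [0.0277 0.0375]
red 42 [175.8, 190.9] med [0.3318 0.184  0.0167] zrange [0.012  0.0209]
purple 953 [174.0, 253.6] med [ 0.3305 -0.1585  0.0564] zrange [0.0531 0.0583]
ring (array([0.5712, 0.0145]), np.float64(0.052574520446154384)) 133
z50 pts 579
```

```bash
python3 - <<'E'
from h import *
np.set_printoptions(precision=4,suppress=True)
for n in("scene","side"):
    F=np.load(f"pics/f_{n}.npy");bay=np.array([.571,.014])
    k=(F[:,0]>.58)&(F[:,0]<.66)&(F[:,1]>-.12)&(F[:,1]<.37);F=F[k]
    p=np.polyfit(F[:,1],F[:,0],1)
    for _ in range(4):
        r=F[:,0]-np.polyval(p,F[:,1]);F=F[abs(r)<.009];p=np.polyfit(F[:,1],F[:,0],1)
    r=F[:,0]-np.polyval(p,F[:,1])
    print(n,"slope dx/dy",p[0],"centre-line dist to bay",np.polyval(p,bay[1])-bay[0],"res pct",np.percentile(r,[2,50,98]),len(F),F[:,1].min(),F[:,1].max())
# stylus: two-view axis points; orange near the holder
for n in("scene","side"):
    z=np.load(f"pics/{n}0.npz");im,d=z["im"],z["d"];c=manip.camera_model(n)
    m=mask(im,3,16,110)
    P=cloud(c,d,m);yy,xx=np.nonzero(m&(d>0));k=(abs(P[:,0]-.505)<.06)&(abs(P[:,1]+.215)<.05)
    P=P[k];yy=yy[k];xx=xx[k]
    for v in np.unique(yy)[[2,len(np.unique(yy))//2,-3]]:
        u=xx[yy==v].mean();print(n,"row",v,"u",u,"med",np.median(P[yy==v],0))
    # holder top
    A=cloud(c,d,d>0);k=(abs(A[:,2]-.06)<.004)&(abs(A[:,0]-.51)<.06)&(abs(A[:,1]+.22)<.06)
    T=A[k];print("holder top",len(T),cv2.minAreaRect((T[:,:2]*1000).astype(np.float32)))
    k=(A[:,2]>.1)&(abs(A[:,0]-.51)<.05)&(abs(A[:,1]+.22)<.05)
    S=A[k]
    for lo,hi in((.1,.125),(.125,.15),(.15,.17)):
        q=S[(S[:,2]>lo)&(S[:,2]<hi)];print("  stylus",np.median(q,0),len(q))
    k=(abs(A[:,2]-.022)<.003)&(abs(A[:,0]-.47)<.07)&(abs(A[:,1]+.375)<.07);T=A[k]
    print("panel",len(T),cv2.minAreaRect((T[:,:2]*1000).astype(np.float32)))
E
```

```text
scene slope dx/dy 0.04418549335693679 centre-line dist to bay 0.058463011628624995 res pct [-0.0073  0.0009  0.0052] 798 -0.08930814532195076 0.3402435820223607
side slope dx/dy 0.03862101825070864 centre-line dist to bay 0.05380941065408207 res pct [-0.0054 -0.0002  0.0066] 271 -0.0934661415938951 0.33367658187859806
scene row 176 u 163.0 med [ 0.5089 -0.2141  0.1576]
scene row 190 u 166.5 med [ 0.5075 -0.2132  0.1191]
scene row 203 u 169.0 med [ 0.5081 -0.2137  0.0825]
holder top 310 ((504.05987548828125, -213.65728759765625), (53.06800842285156, 50.24204635620117), 17.530607223510742)
  stylus [ 0.5079 -0.2132  0.113 ] 50
  stylus [ 0.5085 -0.2134  0.137 ] 54
  stylus [ 0.508  -0.2134  0.1614] 53
panel 400 ((470.6579284667969, -371.06182861328125), (59.08861541748047, 87.36505889892578), 13.274868965148926)
side row 230 u 248.5 med [ 0.5024 -0.2198  0.1552]
side row 242 u 248.5 med [ 0.502  -0.2203  0.121 ]
side row 254 u 248.5 med [ 0.5023 -0.2199  0.0848]
holder top 313 ((502.2334289550781, -215.0409698486328), (50.46782302856445, 53.84843444824219), 16.58553123474121)
  stylus [ 0.5012 -0.2197  0.1127] 43
  stylus [ 0.5013 -0.2193  0.1369] 43
  stylus [ 0.5013 -0.2193  0.1636] 45
panel 498 ((468.60394287109375, -372.8891906738281), (55.949913024902344, 90.35245513916016), 13.7205228805542)
```

```bash
python3 -m crank '[{"dp":[-0.0727,-0.0215,0],"delta_rot":[0,0,0],"fingers":-1},{"dp":[-0.0727,-0.0215,0],"delta_rot":[0,0,0],"fingers":-1},{"dp":[-0.0727,-0.0215,0],"delta_rot":[0,0,0],"fingers":-1},{"dp":[-0.0727,-0.0215,0],"delta_rot":[0,0,0],"fingers":-1},{"dp":[-0.0727,-0.0215,0],"delta_rot":[0,0,0],"fingers":-1},{"dp":[-0.0727,-0.0215,0],"delta_rot":[0,0,0],"fingers":-1},{"dp":[-0.0727,-0.0215,0],"delta_rot":[0,0,0],"fingers":-1},{"dp":[-0.0727,-0.0215,0],"delta_rot":[0,0,0],"fingers":-1},{"dp":[-0.0727,-0.0215,0],"delta_rot":[0,0,0],"fingers":-1},{"dp":[-0.0727,-0.0215,0],"delta_rot":[0,0,0],"fingers":-1},{"dp":[-0.0727,-0.0215,0],"delta_rot":[0,0,0],"fingers":-1}]' 40
python3 -m crank '[{"dp":[0,0,0],"delta_rot":[0,0,0.0175],"fingers":-1},{"dp":[0,0,0.02],"delta_rot":[0,0,0.0177],"fingers":-1},{"dp":[0,0,0.02],"delta_rot":[0,0,0.0177],"fingers":-1},{"dp":[0,0,0.02],"delta_rot":[0,0,0.0177],"fingers":-1},{"dp":[0,0,0.02],"delta_rot":[0,0,0.0177],"fingers":-1},{"dp":[0,0,0.02],"delta_rot":[0,0,0.0177],"fingers":-1},{"dp":[0,0,0.02],"delta_rot":[0,0,0.0177],"fingers":-1},{"dp":[0,0,0.02],"delta_rot":[0,0,0.0177],"fingers":-1},{"dp":[0,0,0.02],"delta_rot":[0,0,0.0177],"fingers":-1},{"dp":[0,0,0],"delta_rot":[0,0,0],"fingers":-1}]'
python3 - <<'E'
from h import *
im,d,c=snap("wrist");cv2.imwrite("pics/w1.png",im[:,:,::-1]);print(c)
im,d,c=snap("side");m=blobs(mask(im,100,125,120),100)[0];P=cloud(c,d,m[2]);T=P[P[:,2]>.08];print(m[:2],cv2.minEnclosingCircle((T[:,:2]*1000).astype(np.float32)))
E
```

```text
t: 1.02
tcp_pos: [0.5677, 0.3073, 0.3034]
tool_rot: [0.201, 0.98, -0.0, -0.001]
force: [0.5, 0.5, 0.2]
finger_gap: -0.006
gripper_force: 0.0
t: 1.85
tcp_pos: [0.5653, 0.3083, 0.2212]
tool_rot: [0.646, 0.763, -0.002, -0.001]
force: [-0.7, -0.7, -0.4]
finger_gap: 0.003
gripper_force: 0.0
{'fx': 315.1944450922868, 'fy': 315.1944450922868, 'cx': 259.18364844924827, 'cy': 198.83928555543227, 'origin': array([0.5528951 , 0.38050538, 0.29104034]), 'attitude': array([-0.14233027, -0.00870505,  0.08181275,  0.98639393])}
(457, [250.1, 161.5]) ((578.1167602539062, 229.8070831298828), 51.050079345703125)
```

View pics/w1.png

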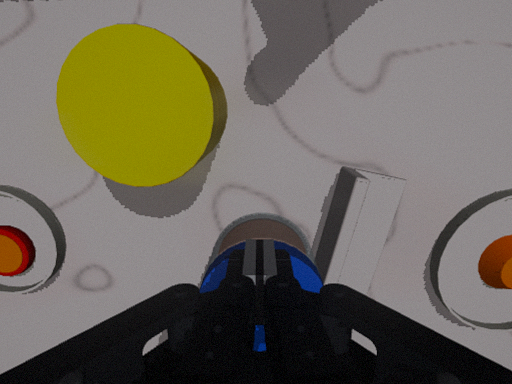

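The wrist view shows the closed fingers (around (260,260)) just behind the blue lid. The yellow jar is well clear at (140,105) and the wall end is at (370,180).

```bash
python3 -m crank '[{"dp":[0,0,0.059],"delta_rot":[0,0,0],"fingers":-1},{"dp":[0,0,0.059],"delta_rot":[0,0,0],"fingers":-1},{"dp":[0,0,0.059],"delta_rot":[0,0,0],"fingers":-1},{"dp":[0,0,0.059],"delta_rot":[0,0,0],"fingers":-1},{"dp":[-0.01,-0.002,0],"delta_rot":[0,0,0],"fingers":-1},{"dp":[-0.01,-0.002,0],"delta_rot":[0,0,0],"fingers":-1},{"dp":[-0.01,-0.002,0],"delta_rot":[0,0,0],"fingers":-1},{"dp":[-0.01,-0.002,0],"delta_rot":[0,0,0],"fingers":-1},{"dp":[-0.01,-0.002,0],"delta_rot":[0,0,0],"fingers":-1},{"dp":[-0.01,-0.002,0],"delta_rot":[0,0,0],"fingers":-1}]'
python3 - <<'E'
from h import *
im,d,c=snap("side");m=blobs(mask(im,100,125,120),100)[0];P=cloud(c,d,m[2]);T=P[P[:,2]>.08];print(m[:2],cv2.minEnclosingCircle((T[:,:2]*1000).astype(np.float32)))
E
```

```text
t: 2.78
tcp_pos: [0.5669, 0.2781, 0.108]
tool_rot: [0.646, 0.764, 0.002, 0.001]
force: [0.5, 0.2, 0.5]
finger_gap: -0.001
gripper_force: 0.0
(477, [251.2, 163.8]) ((578.6441650390625, 218.89474487304688), 55.70164489746094)
```

```bash
python3 -m crank '[{"dp":[-0.0157,-0.0035,0],"delta_rot":[0,0,0],"fingers":-1},{"dp":[-0.0157,-0.0035,0],"delta_rot":[0,0,0],"fingers":-1},{"dp":[-0.0157,-0.0035,0],"delta_rot":[0,0,0],"fingers":-1},{"dp":[-0.0157,-0.0035,0],"delta_rot":[0,0,0],"fingers":-1},{"dp":[-0.0157,-0.0035,0],"delta_rot":[0,0,0],"fingers":-1},{"dp":[-0.0157,-0.0035,0],"delta_rot":[0,0,0],"fingers":-1},{"dp":[-0.0157,-0.0035,0],"delta_rot":[0,0,0],"fingers":-1},{"dp":[-0.0157,-0.0035,0],"delta_rot":[0,0,0],"fingers":-1},{"dp":[-0.0157,-0.0035,0],"delta_rot":[0,0,0],"fingers":-1},{"dp":[-0.0157,-0.0035,0],"delta_rot":[0,0,0],"fingers":-1},{"dp":[-0.0157,-0.0035,0],"delta_rot":[0,0,0],"fingers":-1},{"dp":[-0.0157,-0.0035,0],"delta_rot":[0,0,0],"fingers":-1}]'
cat >> h.py <<'E'
def jar():
    out=[]
    for n in("scene","side"):
        im,d,c=snap(n);m=blobs(mask(im,100,125,120),100)[0][2];P=cloud(c,d,m)
        ys,xs=np.nonzero(m&(d>0));k=P[:,2]>.082
        Q=plane(c,np.c_[xs,ys][k],.085)[:,:2]
        h=cv2.convexHull((Q*1000).astype(np.float32))[:,0]
        (x,y),r=cv2.minEnclosingCircle(h);q=np.array([x,y])/1000-[.571,.014]
        w=np.array([.041,.999]);nn=np.array([.999,-.041]);print(n,"jar",round(x,1),round(y,1),"r",round(r,1),"rel bay along wall, into wall mm",(1000*q@w).round(1),(1000*q@nn).round(1))
E
python3 -c "
from h import *;jar();print(manip.sense()['tcp_pos'])"
```

```text
t: 3.83
tcp_pos: [0.5607, 0.1811, 0.1058]
tool_rot: [0.646, 0.764, -0.0, -0.0]
force: [-0.2, 0.7, 0.5]
finger_gap: -0.0
gripper_force: 0.0
scene jar 579.0 119.9 r 50.6 rel bay along wall, into wall mm 106.1 3.6
side jar 573.0 115.0 r 53.8 rel bay along wall, into wall mm 101.0 -2.1
[0.56084829 0.18042739 0.10586158]
```

```bash
python3 -m crank '[{"dp":[-0.0157,-0.003,0],"delta_rot":[0,0,0],"fingers":-1},{"dp":[-0.0157,-0.003,0],"delta_rot":[0,0,0],"fingers":-1},{"dp":[-0.0157,-0.003,0],"delta_rot":[0,0,0],"fingers":-1},{"dp":[-0.0157,-0.003,0],"delta_rot":[0,0,0],"fingers":-1},{"dp":[-0.0157,-0.003,0],"delta_rot":[0,0,0],"fingers":-1},{"dp":[-0.0157,-0.003,0],"delta_rot":[0,0,0],"fingers":-1},{"dp":[-0.0157,-0.003,0],"delta_rot":[0,0,0],"fingers":-1},{"dp":[-0.0157,-0.003,0],"delta_rot":[0,0,0],"fingers":-1},{"dp":[-0.0157,-0.003,0],"delta_rot":[0,0,0],"fingers":-1},{"dp":[-0.0157,-0.003,0],"delta_rot":[0,0,0],"fingers":-1},{"dp":[-0.01,-0.002,0],"delta_rot":[0,0,0],"fingers":-1},{"dp":[0,0,0],"delta_rot":[0,0,0],"fingers":-1}]'
cat > ring.py <<'E'
from h import *
jar();print(manip.sense()['tcp_pos'])
t=[]
for n in("scene","side"):
    im,d,c=snap(n);cr=im[150:270,200:340] ;t.append(cv2.resize(cr,None,fx=4,fy=4,interpolation=cv2.INTER_CUBIC)[:, :400] if 0 else cv2.resize(cr,(560,480),interpolation=cv2.INTER_CUBIC)[:,100:460])
import sys;cv2.imwrite(sys.argv[1],np.hstack(t)[:,:,::-1])
E
python3 ring.py pics/r1.png
```

```text
t: 4.93
tcp_pos: [0.5591, 0.0956, 0.1059]
tool_rot: [0.646, 0.763, -0.0, 0.0]
force: [0.0, 0.2, 0.2]
finger_gap: 0.001
gripper_force: 0.0
scene jar 575.6 33.6 r 50.5 rel bay along wall, into wall mm 19.7 3.8
side jar 570.0 30.8 r 53.5 rel bay along wall, into wall mm 16.7 -1.7
[0.55915547 0.09649275 0.10593503]
```

View pics/r1.png

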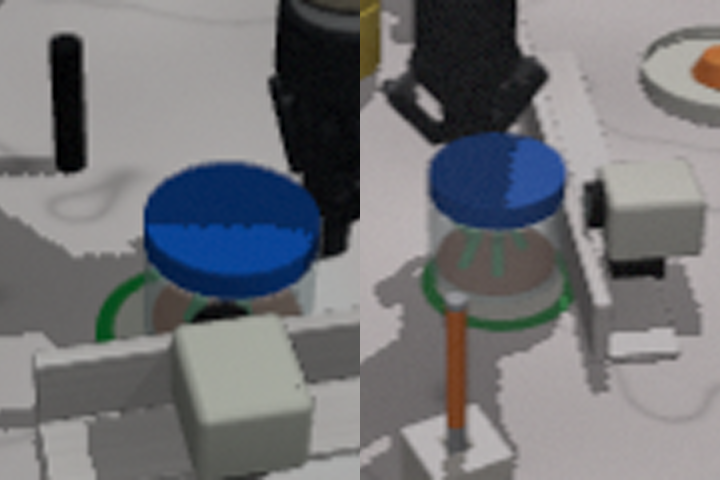

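The left crop (scene) and right crop (side) show the jar upright against the wall. The ring still shows on its far -y side, so about 18 mm remain.

```bash
python3 -m crank '[{"dp":[-0.007,-0.0013,0],"delta_rot":[0,0,0],"fingers":-1},{"dp":[-0.007,-0.0013,0],"delta_rot":[0,0,0],"fingers":-1},{"dp":[-0.007,-0.0013,0],"delta_rot":[0,0,0],"fingers":-1},{"dp":[-0.007,-0.0013,0],"delta_rot":[0,0,0],"fingers":-1},{"dp":[0,0,0],"delta_rot":[0,0,0],"fingers":-1}]'
python3 ring.py pics/r2.png
python3 - <<'E'
from h import *
# ring seen around the jar foot in the side view: outer radial gaps from ring pixels
for n in("scene","side"):
    im,d,c=snap(n);z=np.load(f"pics/{n}0.npz")
    # lid-centre edge columns vs. model: left/right lid tangents give the axis bearing
    b=blobs(mask(im,100,125,120),100)[0][2];xs=np.nonzero(b)[1];ys=np.nonzero(b)[0]
    print(n,xs.min(),xs.max(),ys.min(),ys.max())
    for p in [(.571,.014)]:
        th=np.linspace(0,2*np.pi,200);o=np.array(c["origin"]);Rm=R.from_quat(c["attitude"])
        C=np.concatenate([np.c_[p[0]+.05*np.cos(th),p[1]+.05*np.sin(th),np.full(200,h)] for h in(.085,)])
        q=Rm.inv().apply(C-o);u=c["cx"]-c["fx"]*q[:,0]/q[:,2];v=c["cy"]+c["fy"]*q[:,1]/q[:,2]
        print("  expected lid top at bay",u.min().round(1),u.max().round(1),v.min().round(1))
E
```

```text
t: 5.55
tcp_pos: [0.5587, 0.082, 0.1059]
tool_rot: [0.646, 0.764, -0.0, 0.0]
force: [-0.4, -0.0, 0.3]
finger_gap: 0.002
gripper_force: 0.0
scene jar 574.9 20.6 r 50.6 rel bay along wall, into wall mm 6.7 3.6
side jar 567.7 18.4 r 53.8 rel bay along wall, into wall mm 4.3 -3.5
[0.55885236 0.08228196 0.10590925]
scene 255 299 192 225
  expected lid top at bay 251.4 296.3 190.7
side 243 276 185 209
  expected lid top at bay 242.0 277.5 186.3
```

View pics/r2.png

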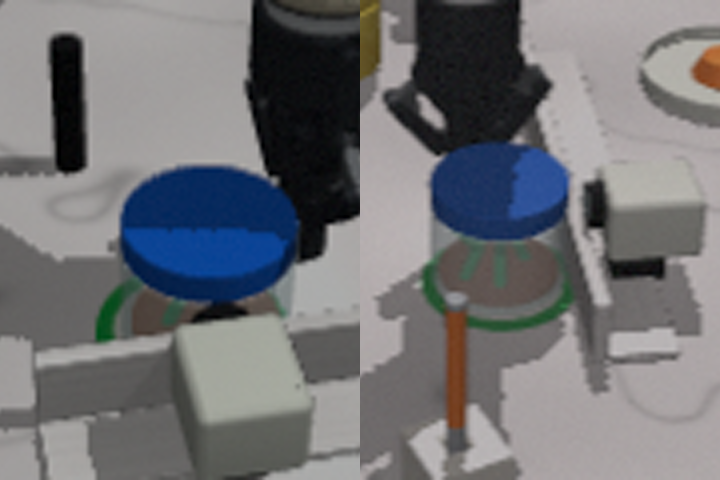

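The ring is still wider on the left of the scene crop than under the jar's right side. About 6–7 mm remain.

```bash
python3 -m crank '[{"dp":[-0.0045,-0.0008,0],"delta_rot":[0,0,0],"fingers":-1},{"dp":[-0.0045,-0.0008,0],"delta_rot":[0,0,0],"fingers":-1},{"dp":[-0.0045,-0.0008,0],"delta_rot":[0,0,0],"fingers":-1},{"dp":[0,0,0],"delta_rot":[0,0,0],"fingers":-1},{"dp":[0,0,0],"delta_rot":[0,0,0],"fingers":-1},{"dp":[0.02,0,0],"delta_rot":[0,0,0],"fingers":-1},{"dp":[0.04,0,0],"delta_rot":[0,0,0],"fingers":-1},{"dp":[0.06,0,0],"delta_rot":[0,0,0],"fingers":-1},{"dp":[0.06,0,0],"delta_rot":[0,0,0],"fingers":-1},{"dp":[0,0,0],"delta_rot":[0,0,0],"fingers":-1}]'
python3 - <<'E'
from h import *
jar()
import os
t=[]
for n in("scene","side","wrist"):
    im,d,c=snap(n)
    if n!="wrist":
        b=blobs(mask(im,100,125,120),100)[0][2];ys,xs=np.nonzero(b);print(n,xs.min(),xs.max(),ys.min())
    if n!="wrist": im=cv2.resize(im[185:265,230:310],(400,400),interpolation=cv2.INTER_CUBIC);t.append(im)
    else: cv2.imwrite("pics/w3.png",im[:,:,::-1])
    g=mask(snap(n)[0],45,85,90);
    if n=="side":
        ys,xs=np.nonzero(g);P=plane(c,np.c_[xs,ys],0)[:,:2]-[.5712,.0145]
        r=np.linalg.norm(P,axis=1);k=(r<.065)&(r>.03);a=np.degrees(np.arctan2(P[k,1],P[k,0]));
        for lo in range(-180,180,30):
            s=(a>=lo)&(a<lo+30); 
            if s.any(): print(lo,s.sum(),(1000*np.percentile(r[k][s],[5,95])).round(1))
cv2.imwrite("pics/r3.png",np.hstack(t)[:,:,::-1])
E
```

```text
t: 6.68
tcp_pos: [0.542, 0.1692, 0.1059]
tool_rot: [0.644, 0.765, 0.0, -0.001]
force: [-0.6, -0.2, -0.3]
finger_gap: -0.003
gripper_force: 0.0
scene jar 574.3 13.0 r 50.0 rel bay along wall, into wall mm -0.8 3.4
side jar 568.4 12.4 r 52.9 rel bay along wall, into wall mm -1.7 -2.6
scene 252 296 192
side 243 276 187
-180 16 [49.1 56. ]
-150 2 [51.6 52.6]
-120 21 [48. 57.]
-90 19 [48.8 56.1]
-60 18 [48.6 55.9]
-30 4 [49.6 53.1]
150 11 [51.2 55.5]
```

View pics/r3.png

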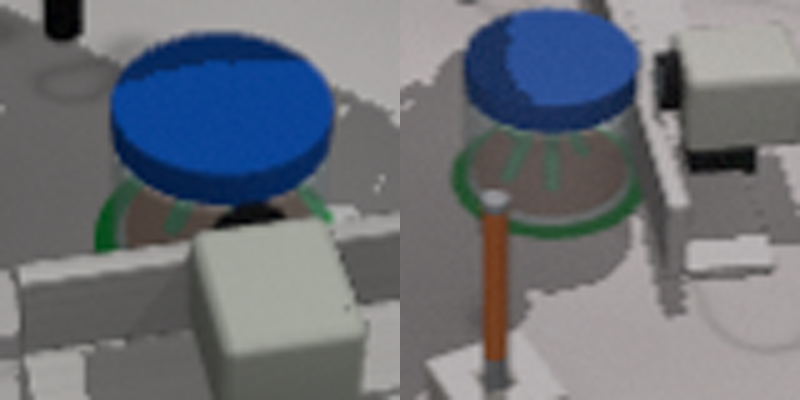

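Both crops show the jar upright against the wall, with the ring evenly visible around it (scene (95–335,200), side (455–640,190)). It is centred to about 1 mm. Next is the stylus.

```bash
python3 -m crank '[{"dp":[0.02,0,-0.076],"delta_rot":[0,0,0],"fingers":-1},{"dp":[0,0,-0.076],"delta_rot":[0,0,0],"fingers":-1},{"dp":[0,0,-0.076],"delta_rot":[0,0,0],"fingers":-1},{"dp":[0,0,-0.076],"delta_rot":[0,0,0],"fingers":0},{"dp":[-0.02,0,-0.076],"delta_rot":[0,0,0],"fingers":0}]'
python3 -m crank '[{"dp":[-0.0742,-0.0203,0],"delta_rot":[0,0,0],"fingers":0},{"dp":[-0.0742,-0.0203,0],"delta_rot":[0,0,0],"fingers":0},{"dp":[-0.0742,-0.0203,0],"delta_rot":[0,0,0],"fingers":0},{"dp":[-0.0742,-0.0203,0],"delta_rot":[0,0,0],"fingers":0},{"dp":[-0.0742,-0.0203,0],"delta_rot":[0,0,0],"fingers":0},{"dp":[-0.0742,-0.0203,0],"delta_rot":[0,0,0],"fingers":0},{"dp":[-0.0742,-0.0203,0],"delta_rot":[0,0,0],"fingers":0},{"dp":[-0.0742,-0.0203,0],"delta_rot":[0,0,0],"fingers":0},{"dp":[-0.0742,-0.0203,0],"delta_rot":[0,0,0],"fingers":0},{"dp":[-0.0742,-0.0203,0],"delta_rot":[0,0,0],"fingers":0},{"dp":[0,0,0],"delta_rot":[0,0,0],"fingers":0}]'
python3 - <<'E'
from h import *
im,d,c=snap("wrist");cv2.imwrite("pics/w4.png",im[:,:,::-1])
A=cloud(c,d,d>0);np.set_printoptions(precision=4,suppress=True)
k=(abs(A[:,2]-.06)<.006)&(abs(A[:,0]-.503)<.05)&(abs(A[:,1]+.214)<.05);print("holder",cv2.minAreaRect((A[k][:,:2]*1000).astype(np.float32)))
for lo in(.08,.1,.12,.14,.16):
    k=(abs(A[:,2]-lo-.01)<.01)&(abs(A[:,0]-.503)<.03)&(abs(A[:,1]+.214)<.03);print(lo,k.sum(),A[k].mean(0) if k.any() else 0)
s=manip.sense();print(s["tcp_pos"],s["tool_rot"],s["q"])
E
```

```text
t: 7.5
tcp_pos: [0.5431, 0.1648, 0.2976]
tool_rot: [0.645, 0.764, 0.0, -0.001]
force: [0.3, 0.0, 0.4]
finger_gap: 0.272
gripper_force: 0.0
t: 8.42
tcp_pos: [0.5051, -0.226, 0.2962]
tool_rot: [0.648, 0.761, -0.001, 0.003]
force: [1.4, 0.1, -0.5]
finger_gap: 0.494
gripper_force: 0.0
holder ((502.5137634277344, -213.12599182128906), (50.00497055053711, 50.276893615722656), 16.65765953063965)
0.08 55 [ 0.5017 -0.2084  0.0901]
0.1 70 [ 0.5017 -0.2083  0.1102]
0.12 88 [ 0.5018 -0.2084  0.1303]
0.14 116 [ 0.5016 -0.2084  0.1506]
0.16 281 [ 0.5024 -0.2125  0.1654]
[ 0.5048 -0.2227  0.2959] [ 0.6482  0.7615 -0.0002  0.0008] [-0.6177  0.4386  1.6274 -0.0006  1.074  -0.7778]
```

View pics/w4.png

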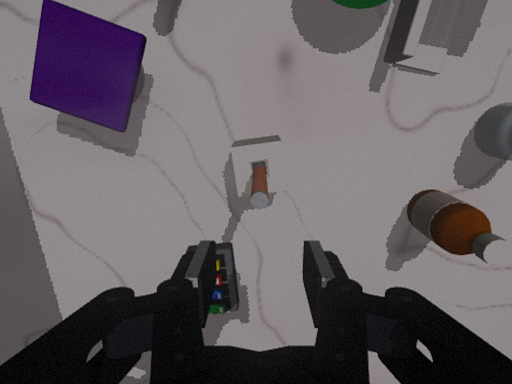

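The wrist view shows the stylus top at (260,200) between the open fingers in line with their gap, the holder at (258,175) and the panel at (225,280) with the green rocker at the bottom.

```bash
python3 -m crank '[{"dp":[0.02,-0.002,0.02],"delta_rot":[0,0,0],"fingers":0},{"dp":[0,0,0.05],"delta_rot":[0,0,0],"fingers":0},{"dp":[0,0,0],"delta_rot":[0,0,0],"fingers":0},{"dp":[0,0,0],"delta_rot":[0,0,0],"fingers":0}]'
python3 - <<'E'
from h import *
np.set_printoptions(precision=4,suppress=True)
im,d,c=snap("wrist");A=cloud(c,d,d>0)
k=(A[:,2]>.155)&(A[:,2]<.175)&(abs(A[:,0]-.503)<.012)&(abs(A[:,1]+.214)<.012);print(k.sum(),A[k].mean(0),cv2.minEnclosingCircle((A[k&(A[:,2]>.162)][:,:2]*1000).astype(np.float32)))
for _ in range(3): manip.snapshot("side");s=manip.sense();print(s["tcp_pos"],s["tool_rot"])
E
```

```text
t: 8.8
tcp_pos: [0.5018, -0.2073, 0.26]
tool_rot: [0.645, 0.764, -0.0, -0.002]
force: [-1.1, -0.6, -0.0]
finger_gap: 0.496
gripper_force: 0.0
451 [ 0.5022 -0.2116  0.1641] ((502.3799743652344, -213.27957153320312), 6.238560676574707)
[ 0.5032 -0.2083  0.2617] [0.6454 0.7639 0.0001 0.0005]
[ 0.5034 -0.2084  0.262 ] [0.6453 0.7639 0.0001 0.0009]
[ 0.5034 -0.2085  0.2621] [0.6454 0.7639 0.0001 0.0011]
```

```bash
python3 -m crank '[{"dp":[-0.0086,-0.0034,0.034],"delta_rot":[0,0,0],"fingers":0},{"dp":[0,0,0.034],"delta_rot":[0,0,0],"fingers":0},{"dp":[0,0,0.034],"delta_rot":[0,0,0],"fingers":0},{"dp":[0,0,0.034],"delta_rot":[0,0,0],"fingers":0},{"dp":[0,0,0.034],"delta_rot":[0,0,0],"fingers":0},{"dp":[0,0,0],"delta_rot":[0,0,0],"fingers":0},{"dp":[0,0,0],"delta_rot":[0,0,0],"fingers":-1},{"dp":[0,0,0],"delta_rot":[0,0,0],"fingers":-1},{"dp":[0,0,0],"delta_rot":[0,0,0],"fingers":-1},{"dp":[0,0,0],"delta_rot":[0,0,0],"fingers":-1},{"dp":[0,0,0],"delta_rot":[0,0,0],"fingers":-1},{"dp":[0,0,0],"delta_rot":[0,0,0],"fingers":-1}]' 60
python3 -c "
from h import *
manip.snapshot('side');s=manip.sense();print({k:np.round(s[k],4) for k in('t','tcp_pos','tool_rot','force','finger_gap','gripper_force')})"
```

```text
t: 10.0
tcp_pos: [0.5026, -0.2135, 0.1772]
tool_rot: [0.646, 0.764, 0.0, 0.002]
force: [0.4, -0.5, 6.9]
finger_gap: 0.123
gripper_force: 58.6
{'t': np.float64(10.05), 'tcp_pos': array([ 0.5026, -0.2135,  0.1773]), 'tool_rot': array([6.455e-01, 7.637e-01, 2.000e-04, 1.600e-03]), 'force': array([0.5592, 0.4272, 6.6009]), 'finger_gap': np.float64(0.1217), 'gripper_force': np.float64(58.6605)}
```

```bash
python3 -m crank '[{"dp":[0,0,-0.02],"delta_rot":[0,0,0],"fingers":-1},{"dp":[0,0,-0.05],"delta_rot":[0,0,0],"fingers":-1},{"dp":[0,0,-0.05],"delta_rot":[0,0,0],"fingers":-1},{"dp":[0,0,-0.05],"delta_rot":[0,0,0],"fingers":-1},{"dp":[-0.0603,-0.0156,0],"delta_rot":[0,0,0],"fingers":-1},{"dp":[-0.0603,-0.0156,0],"delta_rot":[0,0,0],"fingers":-1},{"dp":[-0.0603,-0.0156,0],"delta_rot":[0,0,0],"fingers":-1},{"dp":[-0.0603,-0.0156,0],"delta_rot":[0,0,0],"fingers":-1},{"dp":[-0.0603,-0.0156,0],"delta_rot":[0,0,0],"fingers":-1},{"dp":[-0.0603,-0.0156,0],"delta_rot":[0,0,0],"fingers":-1},{"dp":[0,0,0.03],"delta_rot":[0,0,0],"fingers":-1},{"dp":[0,0,0.02],"delta_rot":[0,0,0],"fingers":-1}]'
python3 -m crank '[{"dp":[0,0,0.02],"delta_rot":[0,0,0],"fingers":-1},{"dp":[0,0,0],"delta_rot":[0,0,0],"fingers":-1},{"dp":[0,0,0],"delta_rot":[0,0,0],"fingers":-1}]'
python3 - <<'E'
from h import *
np.set_printoptions(precision=4,suppress=True)
t=[]
for n,(u,v) in(("scene",(100,220)),("side",(247,325))):
    im,d,c=snap(n);np.savez(f"pics/{n}5.npz",im=im,d=d)
    t.append(cv2.resize(im[v-40:v+40,u-40:u+40],(400,400),interpolation=cv2.INTER_CUBIC))
    A=cloud(c,d,d>0)
    for lo in(.05,.07,.09):
        k=(abs(A[:,2]-lo)<.01)&(abs(A[:,0]-.487)<.03)&(abs(A[:,1]+.4)<.03);print(n,lo,k.sum(),np.median(A[k],0) if k.any() else 0)
cv2.imwrite("pics/p1.png",np.hstack(t)[:,:,::-1])
s=manip.sense();print({k:np.round(s[k],4) for k in('t','tcp_pos','tool_rot','force','finger_gap','gripper_force')})
E
```

```text
t: 11.05
tcp_pos: [0.485, -0.4011, 0.2358]
tool_rot: [0.647, 0.763, -0.0, 0.0]
force: [-0.0, -0.1, -1.1]
finger_gap: 0.122
gripper_force: 58.9
t: 11.3
tcp_pos: [0.4855, -0.3975, 0.225]
tool_rot: [0.645, 0.764, 0.0, -0.002]
force: [0.8, -0.6, -0.1]
finger_gap: 0.124
gripper_force: 58.8
scene 0.05 6 [ 0.4887 -0.3965  0.0574]
scene 0.07 38 [ 0.4904 -0.3953  0.0711]
scene 0.09 42 [ 0.4901 -0.395   0.0899]
side 0.05 4 [ 0.4835 -0.4009  0.0573]
side 0.07 33 [ 0.4839 -0.4035  0.0727]
side 0.09 40 [ 0.4855 -0.4038  0.0907]
{'t': np.float64(11.4), 'tcp_pos': array([ 0.4862, -0.3983,  0.2263]), 'tool_rot': array([0.645 , 0.7642, 0.    , 0.    ]), 'force': array([ 0.3871, -1.2915, -0.3418]), 'finger_gap': np.float64(0.1253), 'gripper_force': np.float64(58.847)}
```

View pics/p1.png

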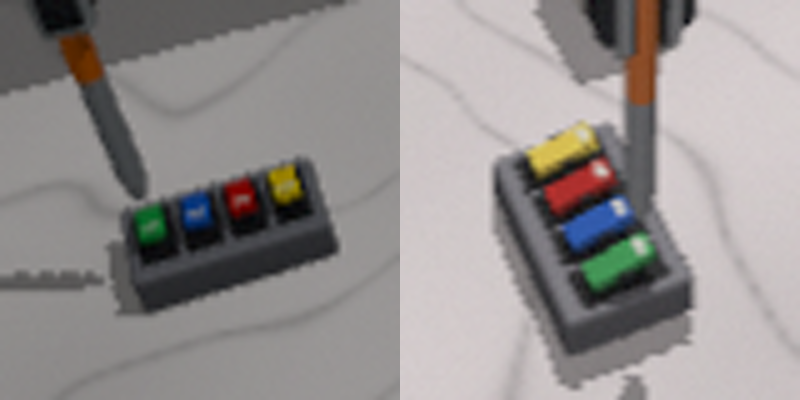

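The crops show the tip above and beside the green rocker: scene tip (140,192) against stripe (152,227), side tip (640,205) against stripe (642,243). I'll cast both tip and stripe to positions.

```bash
python3 - <<'E'
from h import *
np.set_printoptions(precision=4,suppress=True)
for n,st,u0,v0 in(("scene",(152,227),60,180),("side",(240,243),207,285)):
    z=np.load(f"pics/{n}5.npz");im,d=z["im"],z["d"];c=manip.camera_model(n)
    p=(st[0]/5+u0-.4,st[1]/5+v0-.4);print(n,p,"stripe@.035",plane(c,p,.035))
    # whitish pixels near the stripe
    h=cv2.cvtColor(im,cv2.COLOR_RGB2HSV);y0,x0=int(p[1]),int(p[0])
    sub=h[y0-3:y0+4,x0-3:x0+4];w=np.clip(255-sub[...,1].astype(float)-90,0,None)*(sub[...,2]>130)
    yy,xx=np.mgrid[-3:4,-3:4]
    if w.sum()>0: q=(x0+(w*xx).sum()/w.sum(),y0+(w*yy).sum()/w.sum());print("  weighted",q,plane(c,q,.035))
    # stylus axis by triangulating with the surface offset: ray of bottom pixels
    A=cloud(c,d,d>0);ys,xs=np.nonzero(d>0)
    k=(A[:,2]>.052)&(A[:,2]<.09)&(abs(A[:,0]-.487)<.02)&(abs(A[:,1]+.4)<.02)
    v=ys[k];
    for r in np.unique(v)[-3:]: print("  row",r,"u",xs[k][v==r].mean(),"axis at tip z .055:",plane(c,(xs[k][v==r].mean(),r),A[k][v==r][:,2].mean()),A[k][v==r][:,2].mean())
    g=blobs(mask(im,45,85,110)&(np.arange(512)[None]<270)&(abs(np.arange(384)[:,None]-p[1])<15)&(abs(np.arange(512)[None]-p[0])<15),8)[0]
    print("  green",g[:2],plane(c,g[1],.033))
E
```

```text
scene (90.0, 225.0) stripe@.035 [[ 0.4857 -0.3979  0.035 ]]
  row 217 u 87.0 axis at tip z .055: [[ 0.4898 -0.3958  0.0626]] 0.06263837164917489
  row 218 u 87.5 axis at tip z .055: [[ 0.4891 -0.3959  0.0591]] 0.05906558731419348
  row 219 u 87.5 axis at tip z .055: [[ 0.4889 -0.3968  0.056 ]] 0.05600773813438131
  green (35, [89.6, 224.2]) [[ 0.4802 -0.4     0.033 ]]
side (254.6, 333.20000000000005) stripe@.035 [[ 0.4865 -0.3969  0.035 ]]
  weighted (np.float64(254.2510885341074), np.float64(333.78713110788584)) [[ 0.4856 -0.3981  0.035 ]]
  row 326 u 254.0 axis at tip z .055: [[ 0.4841 -0.4033  0.0656]] 0.06557743913718081
  row 327 u 254.0 axis at tip z .055: [[ 0.4843 -0.4019  0.0608]] 0.06080849716173712
  row 328 u 254.0 axis at tip z .055: [[ 0.4845 -0.4012  0.0569]] 0.056900153122735886
  green (75, [249.3, 337.5]) [[ 0.4748 -0.4035  0.033 ]]
```

```bash
python3 -m crank '[{"dp":[0,0.002,0.02],"delta_rot":[0,0,0],"fingers":-1},{"dp":[0,0,0.014],"delta_rot":[0,0,0],"fingers":-1},{"dp":[0,0,0.004],"delta_rot":[0,0,0],"fingers":-1},{"dp":[0,0,0.004],"delta_rot":[0,0,0],"fingers":-1},{"dp":[0,0,0.003],"delta_rot":[0,0,0],"fingers":-1},{"dp":[0,0,0],"delta_rot":[0,0,0],"fingers":-1}]'
python3 -m crank '[{"dp":[0,0,0.003],"delta_rot":[0,0,0],"fingers":-1},{"dp":[0,0,0],"delta_rot":[0,0,0],"fingers":-1}]'
python3 -m crank '[{"dp":[0,0,0.002],"delta_rot":[0,0,0],"fingers":-1},{"dp":[0,0,0],"delta_rot":[0,0,0],"fingers":-1}]'
```

```text
t: 11.9
tcp_pos: [0.4871, -0.3989, 0.2034]
tool_rot: [0.646, 0.764, 0.0, 0.0]
force: [1.1, -0.2, 0.8]
finger_gap: 0.125
gripper_force: 59.0
t: 12.07
tcp_pos: [0.487, -0.399, 0.2021]
tool_rot: [0.646, 0.764, 0.0, 0.0]
force: [2.9, 0.9, 1.6]
finger_gap: 0.118
gripper_force: 59.2
t: 12.23
tcp_pos: [0.4871, -0.3992, 0.2018]
tool_rot: [0.646, 0.764, 0.0, 0.001]
force: [1.8, 1.7, 5.3]
finger_gap: 0.124
gripper_force: 59.7
```

```bash
python3 -m crank '[{"dp":[0,0,0.002],"delta_rot":[0,0,0],"fingers":-1},{"dp":[0,0,0],"delta_rot":[0,0,0],"fingers":-1}]'
python3 -m crank '[{"dp":[0,0,0.002],"delta_rot":[0,0,0],"fingers":-1},{"dp":[0,0,0],"delta_rot":[0,0,0],"fingers":-1}]'
```

```text
t: 12.4
tcp_pos: [0.4872, -0.3993, 0.2016]
tool_rot: [0.646, 0.764, 0.0, 0.001]
force: [0.8, 1.2, 9.0]
finger_gap: 0.123
gripper_force: 60.1
t: 12.57
tcp_pos: [0.4873, -0.3994, 0.2014]
tool_rot: [0.646, 0.764, -0.0, 0.001]
force: [0.6, 3.1, 12.0]
finger_gap: 0.126
gripper_force: 60.4
```

```bash
python3 -m crank '[{"dp":[0,0,-0.01],"delta_rot":[0,0,0],"fingers":-1},{"dp":[0,0,-0.05],"delta_rot":[0,0,0],"fingers":-1},{"dp":[0,0,-0.06],"delta_rot":[0,0,0],"fingers":-1},{"dp":[0,0,-0.06],"delta_rot":[0,0,0],"fingers":-1},{"dp":[0,0,0],"delta_rot":[0,0,0],"fingers":-1},{"dp":[0,0,0],"delta_rot":[0,0,0],"fingers":-1}]'
python3 - <<'E'
from h import *
np.set_printoptions(precision=4,suppress=True)
t=[]
for n,(u,v) in(("scene",(100,225)),("side",(247,325))):
    im,d,c=snap(n);t.append(cv2.resize(im[v-25:v+25,u-25:u+25],(400,400),interpolation=cv2.INTER_CUBIC))
    A=cloud(c,d,d>0);q=(A[:,:2]-[.470,-.3723])@np.array([[.974,-.228],[.228,.974]])
    for nm,yy in(("g",-.03),("b",-.01),("r",.01),("y",.03)):
        k=(abs(q[:,1]-yy)<.005);hi=k&(q[:,0]>.007)&(q[:,0]<.014);lo=k&(q[:,0]<-.007)&(q[:,0]>-.014)
        print(n,nm,"z +x end",np.median(A[hi][:,2]),"-x end",np.median(A[lo][:,2]))
cv2.imwrite("pics/p2.png",np.hstack(t)[:,:,::-1])
s=manip.sense();print({k:np.round(s[k],4) for k in('t','tcp_pos','tool_rot','force','finger_gap','gripper_force')})
E
```

```text
t: 13.07
tcp_pos: [0.4868, -0.3998, 0.2907]
tool_rot: [0.646, 0.764, -0.001, 0.002]
force: [0.2, 0.7, -0.7]
finger_gap: 0.123
gripper_force: 58.9
scene g z +x end 0.1570020097199224 -x end 0.035872760389693115
scene b z +x end 0.032575441792160986 -x end 0.03167095425273492
scene r z +x end 0.03683855365642763 -x end 0.032199301799574254
scene y z +x end 0.03242209489552206 -x end 0.031813683413397076
side g z +x end 0.19599901010076803 -x end 0.24781143417638501
side b z +x end 0.035338190266346714 -x end 0.0314436990046022
side r z +x end 0.03587422415992947 -x end 0.03248681527203767
side y z +x end 0.03559535910040246 -x end 0.03206948983388869
{'t': np.float64(13.1667), 'tcp_pos': array([ 0.4859, -0.3985,  0.2878]), 'tool_rot': array([ 0.6456,  0.7637, -0.0001, -0.0014]), 'force': array([ 1.3426, -0.3116, -0.0945]), 'finger_gap': np.float64(0.1239), 'gripper_force': np.float64(58.8591)}
```

View pics/p2.png

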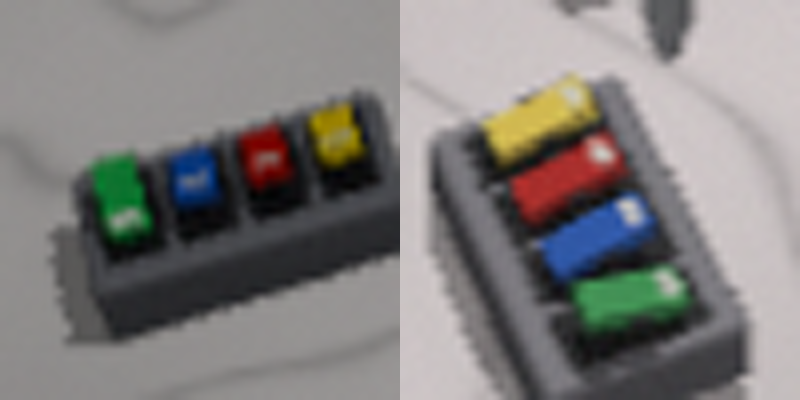

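The close crops show the green rocker flipped: its white-striped end (125,220 / 665,285) is now down. Blue, red and yellow are unchanged. Next I return the stylus above the holder.

```bash
python3 -m crank '[{"dp":[0.0599,0.0158,0],"delta_rot":[0,0,0],"fingers":-1},{"dp":[0.0599,0.0158,0],"delta_rot":[0,0,0],"fingers":-1},{"dp":[0.0599,0.0158,0],"delta_rot":[0,0,0],"fingers":-1},{"dp":[0.0599,0.0158,0],"delta_rot":[0,0,0],"fingers":-1},{"dp":[0.0599,0.0158,0],"delta_rot":[0,0,0],"fingers":-1},{"dp":[0.0599,0.0158,0],"delta_rot":[0,0,0],"fingers":-1},{"dp":[0,0,0.03],"delta_rot":[0,0,0],"fingers":-1},{"dp":[0,0,0.02],"delta_rot":[0,0,0],"fingers":-1},{"dp":[0,0,0.02],"delta_rot":[0,0,0],"fingers":-1},{"dp":[0,0,0],"delta_rot":[0,0,0],"fingers":-1},{"dp":[0,0,0],"delta_rot":[0,0,0],"fingers":-1}]'
python3 - <<'E'
from h import *
np.set_printoptions(precision=4,suppress=True)
for n in("scene","side"):
    im,d,c=snap(n);A=cloud(c,d,d>0)
    for lo in(.09,.105,.12):
        k=(abs(A[:,2]-lo)<.0075)&(abs(A[:,0]-.503)<.03)&(abs(A[:,1]+.214)<.03);print(n,lo,k.sum(),np.median(A[k],0) if k.any() else 0)
    k=(A[:,2]>.066)&(abs(A[:,0]-.503)<.03)&(abs(A[:,1]+.214)<.03);print("  lowest",np.sort(A[k][:,2])[:4])
s=manip.sense();print({k:np.round(s[k],4) for k in('t','tcp_pos','tool_rot','force')})
E
```

```text
t: 14.08
tcp_pos: [0.503, -0.2147, 0.2525]
tool_rot: [0.646, 0.763, -0.0, -0.001]
force: [0.3, -1.4, -1.2]
finger_gap: 0.124
gripper_force: 58.9
scene 0.09 20 [ 0.5064 -0.2138  0.0911]
scene 0.105 29 [ 0.5077 -0.2143  0.1055]
scene 0.12 32 [ 0.5072 -0.2143  0.1203]
  lowest [0.0833 0.0852 0.0865 0.0872]
side 0.09 16 [ 0.501  -0.2199  0.0927]
side 0.105 23 [ 0.501  -0.2204  0.1063]
side 0.12 26 [ 0.5011 -0.2209  0.1207]
  lowest [0.0823 0.0832 0.0863 0.0882]
{'t': np.float64(14.1833), 'tcp_pos': array([ 0.5036, -0.215 ,  0.2538]), 'tool_rot': array([ 0.6461,  0.7633, -0.0001,  0.    ]), 'force': array([-0.0861,  0.7549,  0.6025])}
```

```bash
python3 -m crank '[{"dp":[0.0023,0.001,0.02],"delta_rot":[0,0,0],"fingers":-1},{"dp":[0,0,0.015],"delta_rot":[0,0,0],"fingers":-1},{"dp":[0,0,0.01],"delta_rot":[0,0,0],"fingers":-1},{"dp":[0,0,0.01],"delta_rot":[0,0,0],"fingers":-1},{"dp":[0,0,0.01],"delta_rot":[0,0,0],"fingers":-1},{"dp":[0,0,0],"delta_rot":[0,0,0],"fingers":-1}]'
```

```text
t: 14.68
tcp_pos: [0.5034, -0.2124, 0.2202]
tool_rot: [0.646, 0.764, -0.0, -0.001]
force: [0.5, -0.1, -0.6]
finger_gap: 0.123
gripper_force: 58.9
```

```bash
python3 -m crank '[{"dp":[0,0,0.015],"delta_rot":[0,0,0],"fingers":-1},{"dp":[0,0,0.015],"delta_rot":[0,0,0],"fingers":-1},{"dp":[0,0,0.015],"delta_rot":[0,0,0],"fingers":-1},{"dp":[0,0,0.015],"delta_rot":[0,0,0],"fingers":-1},{"dp":[0,0,0.015],"delta_rot":[0,0,0],"fingers":-1},{"dp":[0,0,0],"delta_rot":[0,0,0],"fingers":-1},{"dp":[0,0,0],"delta_rot":[0,0,0],"fingers":-1}]'
```

```text
t: 15.27
tcp_pos: [0.5037, -0.2126, 0.1832]
tool_rot: [0.646, 0.764, -0.0, -0.001]
force: [-0.2, 0.3, -0.5]
finger_gap: 0.124
gripper_force: 58.9
```

```bash
python3 -m crank '[{"dp":[0,0,0.006],"delta_rot":[0,0,0],"fingers":-1},{"dp":[0,0,0.003],"delta_rot":[0,0,0],"fingers":-1},{"dp":[0,0,0],"delta_rot":[0,0,0],"fingers":-1},{"dp":[0,0,0],"delta_rot":[0,0,0],"fingers":0},{"dp":[0,0,0],"delta_rot":[0,0,0],"fingers":0},{"dp":[0,0,0],"delta_rot":[0,0,0],"fingers":0},{"dp":[0,0,0],"delta_rot":[0,0,0],"fingers":0},{"dp":[0,0,0],"delta_rot":[0,0,0],"fingers":0},{"dp":[0,0,-0.01],"delta_rot":[0,0,0],"fingers":0},{"dp":[0,0,-0.04],"delta_rot":[0,0,0],"fingers":0},{"dp":[0,0,-0.06],"delta_rot":[0,0,0],"fingers":0},{"dp":[0,0,-0.08],"delta_rot":[0,0,0],"fingers":0}]'
python3 -m crank '[{"dp":[0,0,-0.07],"delta_rot":[0,0,0],"fingers":0},{"dp":[0,0,0],"delta_rot":[0,0,0],"fingers":0},{"dp":[0,0,0],"delta_rot":[0,0,0],"fingers":0}]'
python3 - <<'E'
from h import *
np.set_printoptions(precision=4,suppress=True)
jar();t=[]
for n in("scene","side"):
    im,d,c=snap(n);A=cloud(c,d,d>0)
    k=(A[:,2]>.07)&(A[:,2]<.18)&(abs(A[:,0]-.503)<.03)&(abs(A[:,1]+.214)<.03);print("top",A[k][:,2].max())
    for lo in(.09,.15): k=(abs(A[:,2]-lo)<.01)&(abs(A[:,0]-.503)<.03)&(abs(A[:,1]+.214)<.03);print(n,np.median(A[k],0))
    t.append(cv2.resize(im[130:360,40:320],(400,329)))
cv2.imwrite("pics/end.png",np.hstack(t)[:,:,::-1])
E
```

```text
t: 16.27
tcp_pos: [0.5025, -0.2118, 0.2734]
tool_rot: [0.646, 0.764, -0.0, -0.003]
force: [1.5, -0.5, -1.2]
finger_gap: 0.501
gripper_force: 0.0
t: 16.52
tcp_pos: [0.5047, -0.2132, 0.3122]
tool_rot: [0.645, 0.764, 0.0, 0.003]
force: [-0.5, -0.2, 0.1]
finger_gap: 0.501
gripper_force: 0.0
scene jar 574.0 13.5 r 50.4 rel bay along wall, into wall mm -0.3 3.0
side jar 570.6 10.8 r 52.1 rel bay along wall, into wall mm -3.2 -0.2
top 0.16784137454043224
scene [ 0.5092 -0.2119  0.09  ]
scene [ 0.5094 -0.2123  0.1502]
top 0.16897501166566642
side [ 0.5013 -0.2182  0.0892]
side [ 0.5012 -0.2184  0.1501]
```

View pics/end.png

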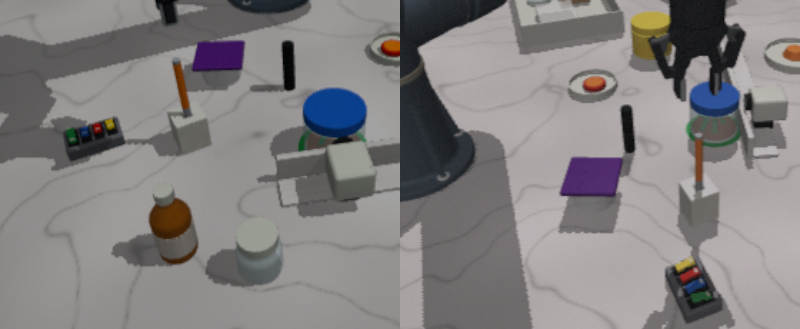

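The picture shows the stylus standing in its holder (180,100), the jar on the ring against the wall (335,125), the green rocker flipped and the bystanders where they were.

```bash
python3 -c "
from station import manip
print(manip.sign_off())"
```

```text
the job is handed in; nothing more can be done
None
```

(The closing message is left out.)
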